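Release the ratchet bar clamp and take out the sealed gear case

ROBOT

A 7-joint arm with a two-finger parallel gripper is mounted at the origin on the work surface. World frame = base frame: x ahead of the robot, y to its left, z up, the work surface at z = 0. Lengths are in m, angles in degrees, forces in N, time in s.
With the tool pointing down it reaches from about 0.425 to 0.875 m from the base axis. Payload 4.7 kg.
Tool frame: the origin (TCP) lies midway between the tips of the shut fingers; the grasp point (between the pads) lies 19 mm behind it; z points along the fingers, y is the direction in which the jaws open and shut (so a half turn about z gives the same grasp; the last joint's range is limited). The gripper opens to 87 mm and grips with 3 to 60 N. Pads are 19 mm wide; open, the fingers measure 117 mm over their backs; the gripper's body (75 mm by 190 mm) begins 51 mm behind the grasp point.
Start: joints at [-70.812, 18.392, -4.016, 83.108, 1.295, 78.541, -3.26], TCP at [0.205, 0.617, 0.194] pointing down, gripper open.
Joint ranges: [-163.93, 163.93], [-17.29, 119.83], [-79.2, 71.16], [3.27, 140.29], [-89.18, 269.18], [5.43, 117.66], [-154.24, 154.24]. Speed limits (degrees/s): [147.25, 147.25, 180, 180, 180, 180, 180].

INTERFACE

Orientations are given as [roll, pitch, yaw] about the fixed x, y, z axes, in that order (R = Rz(yaw) Ry(pitch) Rx(roll)).
In Python, from cell import env gives the robot as it stands. The module is installed in compiled form; this text tells all that it offers.
- The arm moves only by the tool servo_tool, never from a script. Its argument "plan" is a list of rows, each a list of 3 entries, a list of its own where there are three numbers: the opening, from 0 (shut) to 1 (fully open), then the shift along the tool's x, y, z in cm, then the turn, a rotation vector about the tool's x, y, z in degrees. A call has 1 to 20 rows; each row shifts and turns the pose as measured when the row begins, along the tool's axes as they then stand; what a row does not reach is not made up. A row lasts 1/12 s, in which the tool goes at most 41.7 mm and 7.16 degrees, less where a joint would pass 70% of its speed; a pose out of reach is approached as far as the arm can. A call is refused whole if a number of a shift passes 4.17 or a number of a turn 7.16, either way. A call with a gripper value outside its range is refused whole. The fingers move at their own pace and stop on an object; "force" is the grip in N (left out, the last holds). Time passes only in rows, so rows that do not move let the fingers close. It gives the time, the measured TCP pose, the force and the opening at its end, in the units of the state.
- env.get_obs(): the state, without advancing time (a new reading comes with each control period).
- env.read_camera(name): name is "side" or "top"; returns a dict with "image" (420x560x3 uint8, blue, green, red), "fx", "fy", "cx", "cy" (pixels), "k1" (the pictures are not rectified: a ray, as slopes to the right and down, at radius r is drawn at 1 + k1 r^2 times it, then the intrinsics apply), "rvec" (rotation vector, rad) and "tvec" (3), from world to camera coordinates, as OpenCV has them. Camera axes: x right, y down, z forward; pixel columns grow to the right and rows downward; lengths in m; the calibration is good to about 2 mm. A picture is of the moment at which its call begins. There is no depth.
- env.sign_off(): hands the job in, once; it reports no verdict.
The state is a dict: "time_s": time; "qpos": joint angles; "joint_velocities": joint speeds; "effort": joint torques, N m; "tool_pos": TCP position; "tool_rot": TCP orientation; "force": force on the tool from outside, world axes, zero at the start; "wrist_torque": the same for the moment, N m; "grip_width": finger opening in m.
Only numpy, scipy, OpenCV 4.12 (cv2) and the standard library are available. Lean on these libraries where they do the work, as an engineer would, in place of code of your own. Each camera call takes 0.05 s, during which the arm holds its last target. There are 200 camera calls.

TASK

The sealant on the blue gear case in the ratchet bar clamp has set. Squeeze the pawl lever against the grip post to lift the pawl out of the teeth, keep it squeezed while you slide the jaw right back to the stop at the tail of the bar, and only then lift the gear case out. Set it down upright, without dropping it, on the floor of the tray beside the finished case, without disturbing that case, the spanner, the tin or the bolt bin.

Things in the scene. Friction and masses are not known exactly. Their poses are not given: they have to be found in the camera images.
- clamp: Ratchet bar clamp on a plywood board (375 x 110 x 12 mm), fixed to the bench. Origin: on the bench top, straight below the middle of the clamped case. Its x runs level along the toothed steel bar (16 mm wide), from the fixed jaw to the tail; z is up. Saw teeth on the bar's top edge (10 mm apart, tips 46 mm up) stop the sliding jaw running back while the pawl is down.
- fixed_jaw (a point): Middle of the fixed steel jaw's rubber face, 40 mm on the -x side of the clamp's origin and 78 mm up. That jaw is 36 mm wide, its top 106 mm up, and reaches 46 mm back from the face. The case rests between the jaws on two wooden bearers, tops 50 mm up.
- tail_stop (a point): Foot block at the tail of the bar that stops the sliding jaw: middle of its stop face, 264 mm along the clamp's x. Block 36 mm wide, top 56 mm up.
- jaw (a joint): Slide of the black jaw along the bar, m: 0 as clamped on the case, grows towards the tail, 0.100 at the tail stop. It drags with about 3 N. Its rubber pad is sprung: it presses the case with about 7 N and follows it by 3 mm. At 0 its face plate spans 40 to 60 mm along the clamp's x (36 mm wide, top 106 mm up); a rib behind slopes from 90 mm up to 58 mm up at 88 mm.
- pawl (a joint): Turn of the steel pawl on its cross pin in the jaw, rad: 0 with its nose down in the teeth, 0.28 fully squeezed; the nose is clear from about 0.16. Pin 52 mm up, 18 mm from point squeeze_point towards the tail. One bell crank: the nose reaches 28 mm from the pin towards the tail, the lever stands up 80 mm. A spring shuts it (3 to 5 N at the lever pad); it does not stay open when let go.
- squeeze_point (a point): Point riding on the sliding jaw, 114 mm along the clamp's x at jaw = 0, 115 mm up: midway between the outer faces of grip post and lever once they are fully squeezed together (about 22 mm over both; 41 mm at rest). The jaw's face plate ends 54 mm away on the case side. Squeeze from above along the clamp's x; fingers that close evenly, centred here, move the lever and leave the post where it is.
- grip_post (a point): Middle of the case-side face of the black grip post, 115 mm up, 11 mm from squeeze_point. Post fixed on the sliding jaw: 14 mm thick along the bar, 28 mm wide, from 58 to 134 mm up.
- lever_pad (a point): Middle of the tail-side face of the steel pawl lever, 115 mm up at rest, then 30 mm from squeeze_point towards the tail and 11 mm when squeezed. Lever plate 5 mm thick, 26 mm wide, top 131 mm up, leaning 0.14 rad to the tail at rest. It turns with the pawl.
- case_mid (a point): Middle of the blue body of the clamped gear case: 80 mm along its x (in line with the bar), 60 mm across (y), 58 mm high; the point is 29 mm above its underside. On top, bolt heads 4 mm high, a round boss 40 mm across and 6 mm high, and on it a 16 mm steel shaft stub 10 mm high. About 0.6 kg. z up when upright. Its two sides across y are free to grasp.
- tray: Shallow aluminium tray, fixed: 280 mm along its x, 170 mm along y, walls 4 mm thick and 28 mm high, floor 4 mm above the bench. Origin: centre of its underside.
- tray_free (a point): Middle of the empty half of the tray, on its floor, 68 mm from the tray's centre towards its -x end. The empty half is about 140 x 160 mm.
- done_mid (a point): Middle of the blue body of the finished gear case standing in the tray's other half: same shape and size as the clamped one, loose, its long side along the tray's y.
- wrench: Steel ring-and-open-end spanner, 180 mm long, lying on the bench beyond the clamp; origin at its middle, x along it.
- tin: Round tin, 68 mm across, 85 mm high, standing on the bench beyond the clamp; origin at the centre of its foot.
- bolt_bin: Grey plastic bin of bolts, 120 x 100 x 55 mm, on the bench beyond the tray; origin at the centre of its underside.
Mind the look-alikes: they are no part of the job. What is shaped like the part that bears case_mid but green or purple is not meant.

How it is judged:
By the outcome, as a careful person would: the job done as asked, in the order asked, and still so for the second after the job is handed in, with the robot touching nothing.
It also fails if it takes over 50 s, if anything falls off the work surface, if the arm or the gripper's body presses on something with over 40 N, if the wrist force passes 120 N, or if a joint passes its speed limit or range.

## Working session

There is one attempt and no reset: what is moved stays moved. The work goes in short steps, Python scripts to look and compute and a tool call to move; the robot and the scene stay as the last step left them, time stands still between calls to the robot, and variables do not carry over. Pictures are saved under pics/ and viewed, about 8 in all and at most 12, crops included, and the job is handed in when it is done.

Besides the shell and the picture viewer there is one more tool, called after "Request:" in YAML: its name, and indented under it one key for each argument. servo_tool: Moves the arm, as the interface text tells. Its arguments: {"type":"object","properties":{"plan":{"type":"array"},"force":{"type":"number"}},"required":["plan"]}

```bash
ls; mkdir -p pics; python3 - <<'E'
from cell import env
import cv2
for n in("top","side"):
    c=env.read_camera(n); cv2.imwrite(f"pics/{n}0.png",c["image"]); print({k:v for k,v in c.items() if k!="image"})
print(env.get_obs())
E
```

```text
pics
{'fx': 410.11771545549414, 'fy': 410.11771545549414, 'cx': 274.7540338863141, 'cy': 211.0275691720452, 'k1': -0.12512147911453922, 'rvec': array([ 2.15394232, -2.17232707,  0.07810422]), 'tvec': array([0.04962237, 0.56421814, 0.97031333])}
{'fx': 437.8356900083136, 'fy': 437.8356900083136, 'cx': 273.8424770341664, 'cy': 211.4642623773978, 'k1': -0.1441760622033711, 'rvec': array([ 2.44606674, -0.04216649,  0.03444118]), 'tvec': array([-0.55079426,  0.0867341 ,  0.88269055])}
{'time_s': 0.1, 'qpos': array([-70.81214762,  18.43509309,  -4.01518783,  83.1673359 ,
         1.29298617,  78.5398023 ,  -3.26182065]), 'joint_velocities': array([ 0.03361751, -0.09696919, -0.02407612, -0.19904376,  0.00711153,
       -0.00548815,  0.00987212]), 'effort': array([-1.86404141e-04, -4.92573667e+01, -4.05709064e-01, -3.13395667e+01,
       -6.41335314e-02,  3.94472620e-02,  7.34638274e-05]), 'tool_pos': array([0.20482811, 0.61632234, 0.19327272]), 'tool_rot': array([-1.79902884e+02,  3.50934503e-03,  1.61619184e+02]), 'force': array([ 0.29733642, -0.73622082,  0.30706383]), 'wrist_torque': array([ 0.03037883, -0.00954586, -0.00624498]), 'grip_width': 0.08725186340333044}
```

View pics/top0.png

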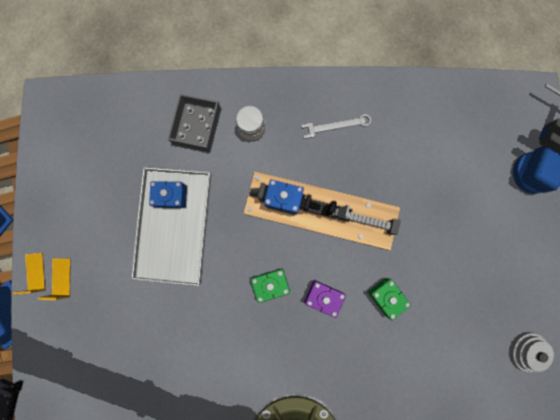

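View pics/side0.png

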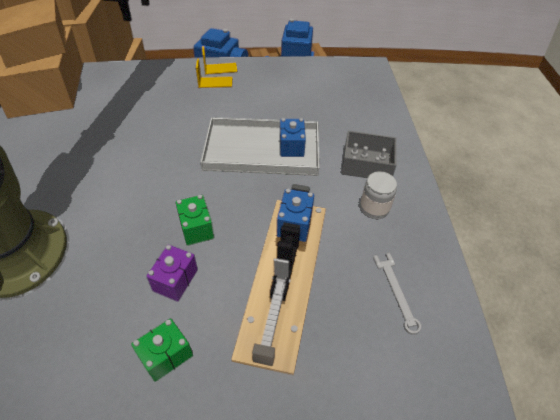

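```bash
cat > h.py <<'E'
from cell import env
import cv2, numpy as np
def cam(n):
    c=env.read_camera(n); c["K"]=np.array([[c["fx"],0,c["cx"]],[0,c["fy"],c["cy"]],[0,0,1.]])
    c["D"]=np.array([c["k1"],0,0,0]); c["R"]=cv2.Rodrigues(c["rvec"])[0]; return c
def proj(c,P): return cv2.projectPoints(np.float64(P).reshape(-1,1,3),c["rvec"],c["tvec"],c["K"],c["D"])[0][:,0]
def back(c,px,z):
    n=cv2.undistortPoints(np.float64(px).reshape(-1,1,2),c["K"],c["D"])[:,0]
    d=np.c_[n,np.ones(len(n))]@c["R"]; o=-c["R"].T@c["tvec"]
    return o+d*((z-o[2])/d[:,2])[:,None]
def crop(c,name,x0,y0,x1,y1,s): cv2.imwrite(f"pics/{name}.png",cv2.resize(c["image"][y0:y1,x0:x1],None,fx=s,fy=s,interpolation=cv2.INTER_CUBIC))
E
python3 - <<'E'
from h import *
t=cam("top"); s=cam("side")
a=t["image"][160:255,240:405]; b=s["image"][178:368,232:332]
up=lambda i,k:cv2.resize(i,None,fx=k,fy=k,interpolation=cv2.INTER_CUBIC)
cv2.imwrite("pics/c1.png",up(a,4.8)); cv2.imwrite("pics/c2.png",up(b,3))
print(proj(t,[.205,.617,.194]),proj(s,[.205,.617,.194]))
hsv=cv2.cvtColor(t["image"],cv2.COLOR_BGR2HSV)
m=cv2.inRange(hsv,(8,70,120),(25,255,255)); m[:, :235]=0;m[:,410:]=0
ys,xs=np.nonzero(m); P=back(t,np.c_[xs,ys],.012)[:,:2]
print("board",cv2.minAreaRect(P.astype(np.float32)*1000), cv2.boxPoints(cv2.minAreaRect(P.astype(np.float32)*1000)))
# tray bright
for nm,px,z in [("stub",(284,195),.124),("done",(165,192),.078),("tray",[(146,170),(210,173),(200,284),(134,277)],.028),("tail",(397,226),.056)]:
    print(nm,back(t,px,z).round(4).tolist())
E
```

```text
[[  9.34027743 372.1557035 ]] [[138.47353678  21.64142889]]
board ((567.0320434570312, -70.60269165039062), (374.08978271484375, 110.3698959350586), 75.3924789428711) [[ 466.4588  -237.68411]
 [ 573.26117 -265.519  ]
 [ 667.6053    96.47873]
 [ 560.8029   124.31363]]
stub [[0.5907, 0.0221, 0.124]]
done [[0.6072, 0.3017, 0.078]]
tray [[0.6708, 0.3666, 0.028], [0.6604, 0.204, 0.028], [0.389, 0.2269, 0.028], [0.4051, 0.3918, 0.028]]
tail [[0.5236, -0.2446, 0.056]]
```

View pics/c1.png

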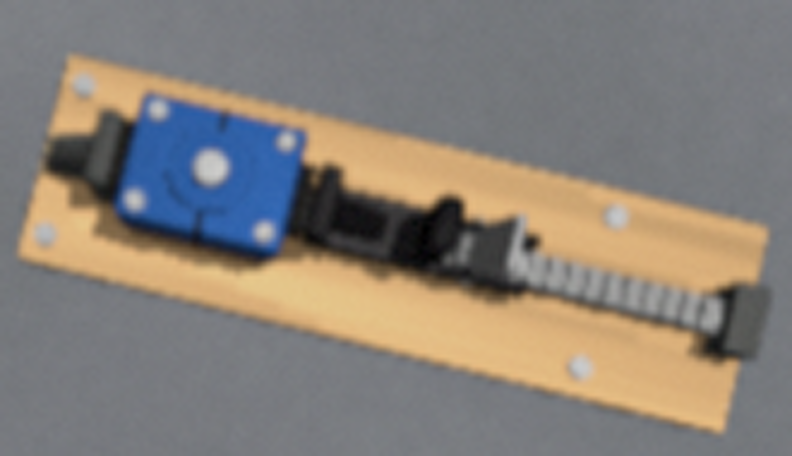

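View pics/c2.png

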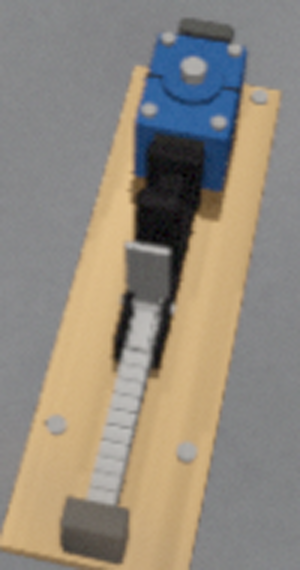

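```bash
cat >> h.py <<'E'
def tri(ct,pt,cs,ps):
    from scipy.optimize import least_squares
    r=least_squares(lambda P:np.r_[proj(ct,P)[0]-pt,proj(cs,P)[0]-ps],[.55,0,.05]); return r.x,np.abs(r.fun).max()
E
python3 - <<'E'
from h import *
t=cam("top"); s=cam("side")
print("stub tri",tri(t,(283.75,194.8),s,(296.3,201.3)))
print("side stub@.124",back(s,(296.3,201.3),.124),"top",back(t,(283.75,194.8),.124))
print("side done stub",back(s,(293,126),.082),"top",back(t,(164.5,192),.082))
print("lever top edge side",back(s,(232+148/3,178+245/3),.131),"tail block top",back(s,(232+98/3,178+515/3),.056),back(t,(240+748/4.8,160+318/4.8),.056))
ax=np.array([-.2522,-.9677,0])
hs=cv2.cvtColor(t["image"],cv2.COLOR_BGR2HSV); m=cv2.inRange(hs,(105,130,60),(125,255,255))
n,l,st,ce=cv2.connectedComponentsWithStats(m)
for i in range(1,n):
    if st[i,4]>400 and ce[i][0]<320:
        ys,xs=np.nonzero(l==i); z=.108 if ce[i][0]>240 else .062
        print("blue",ce[i],cv2.minAreaRect((back(t,np.c_[xs,ys],z)[:,:2]*1000).astype(np.float32)))
T=back(t,[(146,170),(210,173),(200,284),(134,277)],.028); print("tray c",T.mean(0))
# tray from segmentation of wall rims in side
print("tray side", back(s,[(210,121),(320,124),(318,172),(204,164)],.028))
E
```

```text
stub tri (array([0.5925895 , 0.02269872, 0.11827492]), np.float64(0.28393129238637016))
side stub@.124 [[0.59238317 0.01777191 0.124     ]] top [[0.5911882  0.02269223 0.124     ]]
side done stub [[0.60686729 0.29038167 0.082     ]] top [[0.60668449 0.30171727 0.082     ]]
lever top edge side [[ 0.55734203 -0.11645702  0.131     ]] tail block top [[ 0.52594957 -0.2421687   0.056     ]] [[ 0.52302161 -0.2417793   0.056     ]]
blue [167.64091559 194.26037196] ((604.8248901367188, 300.25677490234375), (85.87226867675781, 58.048797607421875), 89.38558959960938)
blue [283.29419355 196.86064516] ((589.46533203125, 23.854110717773438), (81.98385620117188, 59.17230987548828), 75.27845001220703)
tray c [0.53130933 0.29736377 0.028     ]
tray side [[0.40093135 0.38291807 0.028     ]
 [0.68416882 0.36379214 0.028     ]
 [0.66022444 0.18965224 0.028     ]
 [0.39626021 0.22313778 0.028     ]]
```

```bash
python3 - <<'E'
from h import *
t=cam("top"); s=cam("side")
O=np.array([.591,.0213]); a=np.radians(-104.6); ux=np.array([np.cos(a),np.sin(a)]); uy=np.array([-ux[1],ux[0]])
W=lambda x,y,z:np.r_[O+(x*ux+y*uy)/1000,z/1000]
rect=lambda x0,x1,w,z:[W(x0,-w,z),W(x1,-w,z),W(x1,w,z),W(x0,w,z)]
R=[rect(-40,40,30,108),rect(-8,8,8,124),rect(40,60,18,106),rect(103,117,14,134),rect(142,147,13,131),rect(264,286,18,56),rect(-86,-40,18,106)]
out=[]
for c,(x0,y0,x1,y1),k in((t,(240,160,405,255),4.8),(s,(232,178,332,368),3)):
    im=cv2.resize(c["image"][y0:y1,x0:x1],None,fx=k,fy=k,interpolation=cv2.INTER_CUBIC)
    for r in R: cv2.polylines(im,[((proj(c,r)-[x0-.5,y0-.5])*k).astype(int)],True,(0,0,255),1)
    out.append(im)
cv2.imwrite("pics/ov.png",np.hstack([cv2.resize(out[0],(520,300)),cv2.copyMakeBorder(out[1],0,0,0,0,0)[:300]][0:1]) if 0 else np.vstack([out[0][:, :790]*1])); 
h=out[1].shape[0]; A=cv2.resize(out[0],None,fx=.62,fy=.62); A=cv2.copyMakeBorder(A,0,h-A.shape[0],0,0,cv2.BORDER_CONSTANT); cv2.imwrite("pics/ov.png",np.hstack([A,out[1]]))
print(W(114,0,115))
E
```

```text
[ 0.56226409 -0.08901885  0.115     ]
```

View pics/ov.png

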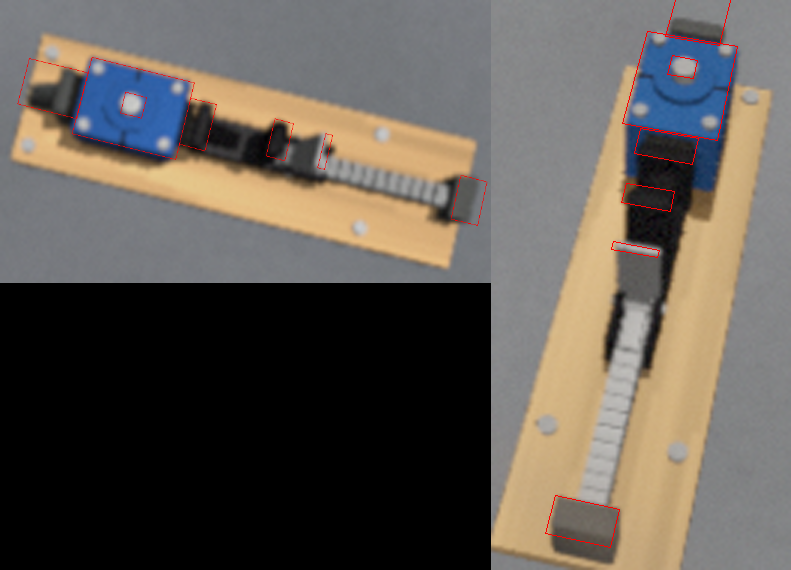

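Candidates by top-view pixel: clamped blue case (284,197), finished blue case in the tray (167,193), green (270,285) and (390,298), and purple (326,299). I choose the blue one between the jaws. The crop confirms it, with the overlay agreeing within about 3 mm.

Request:
servo_tool:
  plan:
    - [0.83,[0,0,0],[0,0,-3.8]]
    - [0.83,[-2.6,-3,0],[0,0,0]]
    - [0.83,[-2.6,-3,0],[0,0,0]]
    - [0.83,[-2.6,-3,0],[0,0,0]]
    - [0.83,[-2.6,-3,0],[0,0,0]]
    - [0.83,[-2.6,-3,0],[0,0,0]]
    - [0.83,[-2.6,-3,0],[0,0,0]]
    - [0.83,[-2.6,-3,0],[0,0,0]]
    - [0.83,[-2.6,-3,0],[0,0,0]]
    - [0.83,[-2.6,-3,0],[0,0,0]]
    - [0.83,[-2.6,-3,0],[0,0,0]]
    - [0.83,[-2.6,-3,0],[0,0,0]]
    - [0.83,[-2.6,-3,0],[0,0,0]]
    - [0.83,[-2.6,-3,0],[0,0,0]]
    - [0.83,[-2.6,-3,0],[0,0,0]]
    - [0.83,[-2.6,-3,0],[0,0,0]]
    - [0.83,[-2.6,-3,0],[0,0,0]]
    - [0.83,[-2.6,-3,0],[0,0,0]]
    - [0.83,[-2.6,-3,0],[0,0,0]]
  force: 20

```text
time_s: 1.98
tool_pos: [0.5353, -0.0395, 0.1915]
tool_rot: [179.2, 0.1, 166.8]
force: [1.2, -0.0, 0.4]
grip_width: 0.0722
```

```bash
cat >> h.py <<'E'
def go(p,yaw):
    from scipy.spatial.transform import Rotation as Ro
    o=env.get_obs(); R=Ro.from_euler("xyz",o["tool_rot"],degrees=True); T=Ro.from_euler("xyz",[180,0,yaw],degrees=True)
    print("pos",o["tool_pos"].round(4),o["tool_rot"].round(2),"w",round(o["grip_width"],4),"F",o["force"].round(1),"q",o["qpos"].round(0),"t",o["time_s"])
    print("shift cm",(R.inv().apply(np.array(p)-o["tool_pos"])*100).round(2),"turn",np.degrees((R.inv()*T).as_rotvec()).round(2))
E
python3 -c "
from h import *
go([.5617,-.0933,.17],165.4)"
```

```text
pos [ 0.5353 -0.0395  0.1915] [1.7921e+02 1.2000e-01 1.6682e+02] w 0.0722 F [ 1.2 -0.   0.4] q [-30.   4.  34. 101.  -3.  75.  81.] t 1.9833
shift cm [-3.8  -4.67  2.09] turn [0.79 0.11 1.42]
```

Request:
servo_tool:
  plan:
    - [0.83,[-1.9,-2.3,0.5],[0.8,0.1,1.4]]
    - [0.83,[-1.9,-2.3,0.5],[0,0,0]]
    - [0.83,[0,0,0.5],[0,0,0]]
    - [0.83,[0,0,0],[0,0,0]]
    - [0.83,[0,0,0],[0,0,0]]

```text
time_s: 2.4
tool_pos: [0.5642, -0.1093, 0.1773]
tool_rot: [-179.6, 0.4, 164.4]
force: [-0.5, -0.1, -0.5]
grip_width: 0.0724
```

```bash
python3 -c "
from h import *
go([.5617,-.0933,.096],165.4)
c=cam('side'); crop(c,'s1',200,150,360,310,4)"
```

```text
pos [ 0.5642 -0.1093  0.1773] [-179.62    0.37  164.43] w 0.0724 F [-0.5 -0.1 -0.5] q [-25.  11.  37.  97.  -6.  74.  88.] t 2.4
shift cm [0.72 1.53 8.11] turn [-0.38  0.37 -0.97]
```

View pics/s1.png

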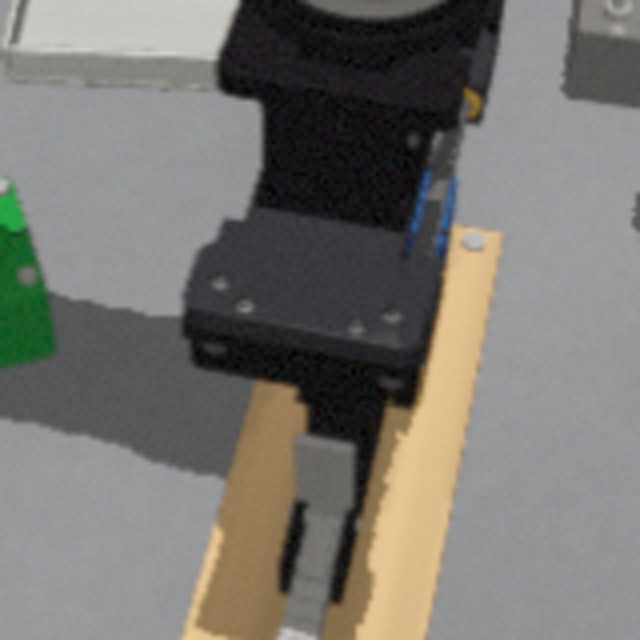

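The side view shows the gripper over the jaw, with the lever plate at (325,475) in the crop. The tool has overshot 15 mm towards the tail, so I'll correct that before descending.

Request:
servo_tool:
  plan:
    - [0.83,[0.4,0.8,0],[-0.4,0.4,-1]]
    - [0.83,[0.3,0.6,0],[0,0,0]]
    - [0.83,[0,0,0],[0,0,0]]
    - [0.83,[0,0,0],[0,0,0]]

```text
time_s: 2.78
tool_pos: [0.5604, -0.0862, 0.1782]
tool_rot: [179.7, -0.1, 166.0]
force: [-0.4, -0.1, 0.4]
grip_width: 0.0724
```

```bash
python3 -c "
from h import *
go([.5617,-.0933,.096],165.4)"
```

```text
pos [ 0.5604 -0.0862  0.1782] [ 1.7969e+02 -8.0000e-02  1.6602e+02] w 0.0724 F [-0.4 -0.1  0.4] q [-26.  10.  36.  98.  -6.  75.  88.] t 2.7833
shift cm [-0.31 -0.7   8.21] turn [ 0.31 -0.08  0.62]
```

Request:
servo_tool:
  plan:
    - [0.83,[-0.2,-0.4,0],[0.2,0,0.3]]
    - [0.83,[0,0,0],[0,0,0]]
    - [0.83,[0,0,0],[0,0,0]]
    - [0.83,[0,0,1.2],[0,0,0]]
    - [0.83,[0,0,1.2],[0,0,0]]
    - [0.83,[0,0,0],[0,0,0]]
    - [0.83,[0,0,0],[0,0,0]]

```text
time_s: 3.37
tool_pos: [0.5615, -0.0892, 0.1519]
tool_rot: [179.9, -0.0, 165.9]
force: [-0.6, -0.4, -0.1]
grip_width: 0.0722
```

```bash
python3 -c "
from h import *
go([.5617,-.0933,.096],165.4)"
```

```text
pos [ 0.5615 -0.0892  0.1519] [ 1.7986e+02 -4.0000e-02  1.6585e+02] w 0.0722 F [-0.6 -0.4 -0.1] q [-26.  11.  36.  99.  -7.  72.  88.] t 3.3667
shift cm [-0.13 -0.4   5.59] turn [ 0.14 -0.04  0.45]
```

Request:
servo_tool:
  plan:
    - [0.83,[-0.1,-0.4,0.3],[0.1,0,0.4]]
    - [0.83,[0,0,0.7],[0,0,0]]
    - [0.83,[0,0,0],[0,0,0]]
    - [0.83,[0,0,0],[0,0,0]]

```text
time_s: 3.7
tool_pos: [0.5608, -0.0944, 0.1399]
tool_rot: [-180.0, -0.1, 165.4]
force: [0.4, 0.2, -0.1]
grip_width: 0.0722
```

```bash
python3 -c "
from h import *
go([.5617,-.0933,.096],165.4)"
```

```text
pos [ 0.5608 -0.0944  0.1399] [-1.7997e+02 -1.3000e-01  1.6535e+02] w 0.0722 F [ 0.4  0.2 -0.1] q [-25.  12.  36. 100.  -7.  71.  89.] t 3.7
shift cm [-0.07  0.13  4.39] turn [-0.03 -0.13 -0.05]
```

Request:
servo_tool:
  plan:
    - [0.83,[-0.1,0.1,0.6],[0,0,0]]
    - [0.83,[0,0,0.6],[0,0,0]]
    - [0.83,[0,0,0.6],[0,0,0]]
    - [0.83,[0,0,0.6],[0,0,0]]
    - [0.83,[0,0,0.6],[0,0,0]]
    - [0.83,[0,0,0.6],[0,0,0]]
    - [0.83,[0,0,0.3],[0,0,0]]
    - [0.83,[0,0,0],[0,0,0]]
    - [0.83,[0,0,0],[0,0,0]]

```text
time_s: 4.45
tool_pos: [0.5618, -0.0933, 0.0962]
tool_rot: [-180.0, -0.2, 165.4]
force: [-0.5, 0.1, -0.0]
grip_width: 0.0723
```

```bash
python3 -c "
from h import *
go([.563,-.0885,.096],165.4)"
```

```text
pos [ 0.5618 -0.0933  0.0962] [-1.7996e+02 -1.7000e-01  1.6537e+02] w 0.0723 F [-0.5  0.1 -0. ] q [-24.  14.  36. 103.  -9.  66.  90.] t 4.45
shift cm [0.01 0.49 0.02] turn [-0.04 -0.17 -0.03]
```

Request:
servo_tool:
  plan:
    - [0.83,[0,0.4,0],[0,0,0]]
    - [0.83,[0,0,0],[0,0,0]]
    - [0.83,[0,0,0],[0,0,0]]

```text
time_s: 4.7
tool_pos: [0.5634, -0.0891, 0.0967]
tool_rot: [-180.0, -0.1, 165.4]
force: [-0.0, -0.4, -0.6]
grip_width: 0.0721
```

```bash
python3 -c "
from h import *
go([.563,-.0885,.096],165.4)"
```

```text
pos [ 0.5634 -0.0891  0.0967] [-1.7998e+02 -1.2000e-01  1.6537e+02] w 0.0721 F [-0.  -0.4 -0.6] q [-25.  14.  36. 103.  -9.  66.  89.] t 4.7
shift cm [0.05 0.05 0.07] turn [-0.02 -0.12 -0.03]
```

Now I close in stages to see which side touches first.

Request:
servo_tool:
  plan:
    - [0.5,[0,0,0],[0,0,0]]
    - [0.4,[0,0,0],[0,0,0]]
    - [0.34,[0,0,0],[0,0,0]]
    - [0.3,[0,0,0],[0,0,0]]
    - [0.3,[0,0,0],[0,0,0]]
    - [0.3,[0,0,0],[0,0,0]]
  force: 15

```text
time_s: 5.2
tool_pos: [0.5626, -0.0944, 0.0978]
tool_rot: [-179.6, -0.0, 165.2]
force: [-1.4, -2.4, 2.0]
grip_width: 0.0402
```

```bash
python3 -c "
from h import *
go([.563,-.0885,.096],165.4)"
```

```text
pos [ 0.5626 -0.0944  0.0978] [-1.7963e+02 -5.0000e-02  1.6522e+02] w 0.0402 F [-1.4 -2.4  2. ] q [-25.  14.  36. 103.  -9.  66.  89.] t 5.2
shift cm [0.12 0.58 0.18] turn [-0.37 -0.05 -0.18]
```

Request:
servo_tool:
  plan:
    - [0.3,[0,0.2,0],[0,0,0]]
    - [0.3,[0,0.2,0],[0,0,0]]

```text
time_s: 5.37
tool_pos: [0.5632, -0.0924, 0.0982]
tool_rot: [-179.6, -0.0, 165.1]
force: [-1.3, -3.0, 0.9]
grip_width: 0.0296
```

```bash
python3 -c "
from h import *
go([.563,-.0885,.096],165.4)"
```

```text
pos [ 0.5632 -0.0924  0.0982] [-1.7956e+02 -4.0000e-02  1.6507e+02] w 0.0296 F [-1.3 -3.   0.9] q [-25.  14.  36. 103.  -9.  66.  89.] t 5.3667
shift cm [0.12 0.38 0.22] turn [-0.44 -0.04 -0.33]
```

Lever is moving (29.6 mm now, from 40.2 mm). I'll keep closing fully.

Request:
servo_tool:
  plan:
    - [0.15,[0,0.2,0],[0,0,0]]
    - [0.1,[0,0.2,0],[0,0,0]]
    - [0.1,[0,0.1,0],[0,0,0]]
    - [0.1,[0,0.1,0],[0,0,0]]
  force: 20

```text
time_s: 5.7
tool_pos: [0.5643, -0.0882, 0.098]
tool_rot: [-179.4, -0.1, 165.0]
force: [-1.8, -6.0, 1.6]
grip_width: 0.0195
```

```bash
python3 -c "
from h import *
go([.563,-.0885,.096],165.4)
c=cam('side'); crop(c,'s2',220,170,350,300,4.5)"
```

```text
pos [ 0.5643 -0.0882  0.098 ] [-1.7937e+02 -6.0000e-02  1.6504e+02] w 0.0195 F [-1.8 -6.   1.6] q [-25.  14.  36. 103.  -9.  66.  88.] t 5.7
shift cm [ 0.12 -0.06  0.2 ] turn [-0.63 -0.06 -0.36]
```

View pics/s2.png

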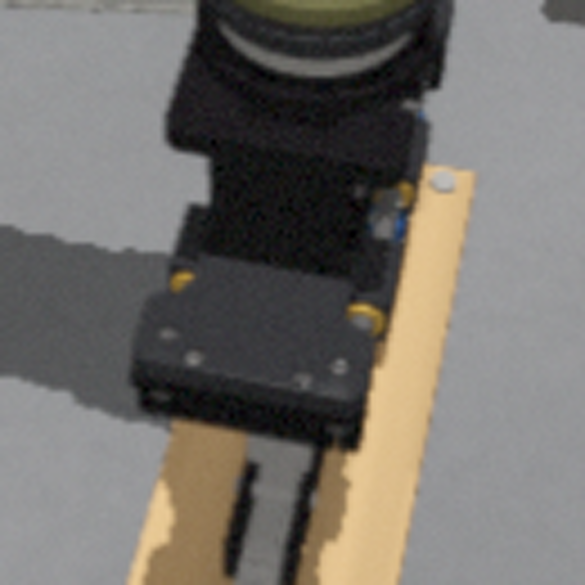

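The view shows the gripper closed over the lever, with the lever plate now hidden under it. Width is 19.5 mm, so the lever is squeezed. I'll slide tailward slowly while holding the squeeze.

Request:
servo_tool:
  plan:
    - [0,[0,0,0],[0,0,0]]
    - [0,[0,-0.1,0],[0,0,0]]
    - [0,[0,-0.3,0],[0,0,0]]
    - [0,[0,-0.3,0],[0,0,0]]
    - [0,[0,-0.4,0],[0,0,0]]
  force: 25

```text
time_s: 6.17
tool_pos: [0.5636, -0.0912, 0.0979]
tool_rot: [-179.9, -0.0, 165.4]
force: [0.3, 3.5, 0.5]
grip_width: 0.0195
```

```bash
python3 -c "
from h import *
go([.5378,-.1853,.0965],165.4)"
```

```text
pos [ 0.5636 -0.0912  0.0979] [-1.7987e+02 -3.0000e-02  1.6537e+02] w 0.0195 F [0.3 3.5 0.5] q [-25.  14.  36. 103.  -9.  66.  89.] t 6.1667
shift cm [ 0.12 -9.75  0.16] turn [-0.13 -0.03 -0.03]
```

Request:
servo_tool:
  plan:
    - [0,[0,-0.6,0],[0,0,0]]
    - [0,[0,-0.6,0],[0,0,0]]
    - [0,[0,-0.6,0],[0,0,0]]
    - [0,[0,-0.6,0],[0,0,0]]
    - [0,[0,-0.6,0],[0,0,0]]
    - [0,[0,-0.6,0],[0,0,0]]

```text
time_s: 6.67
tool_pos: [0.5554, -0.1224, 0.0978]
tool_rot: [179.7, -0.0, 165.7]
force: [-0.3, 3.4, -0.2]
grip_width: 0.0195
```

```bash
python3 -c "
from h import *
go([.5378,-.1853,.0965],165.4)"
```

```text
pos [ 0.5554 -0.1224  0.0978] [ 1.7971e+02 -2.0000e-02  1.6569e+02] w 0.0195 F [-0.3  3.4 -0.2] q [-22.  14.  37. 103. -10.  66.  94.] t 6.6667
shift cm [ 0.15 -6.54  0.1 ] turn [ 0.29 -0.02  0.29]
```

Sliding at about 3.4 N drag and steady width. I continue to the stop.

Request:
servo_tool:
  plan:
    - [0,[0.05,-0.7,0],[0,0,0.3]]
    - [0,[0.05,-0.7,0],[0,0,0]]
    - [0,[0,-0.7,0],[0,0,0]]
    - [0,[0,-0.7,0],[0,0,0]]
    - [0,[0,-0.7,0],[0,0,0]]
    - [0,[0,-0.7,0],[0,0,0]]
    - [0,[0,-0.7,0],[0,0,0]]
    - [0,[0,-0.6,0],[0,0,0]]

```text
time_s: 7.33
tool_pos: [0.5398, -0.1823, 0.0979]
tool_rot: [179.7, 0.1, 165.3]
force: [1.7, 2.8, -0.3]
grip_width: 0.0195
```

```bash
python3 -c "
from h import *
go([.5378,-.1853,.0965],165.4)"
```

```text
pos [ 0.5398 -0.1823  0.0979] [1.7972e+02 1.4000e-01 1.6529e+02] w 0.0195 F [ 1.7  2.8 -0.3] q [-18.  14.  39. 103. -10.  66. 100.] t 7.3333
shift cm [ 0.12 -0.34  0.14] turn [ 0.28  0.14 -0.11]
```

Request:
servo_tool:
  plan:
    - [0,[0,-0.3,0],[0,0,0]]
    - [0,[0,-0.3,0],[0,0,0]]
    - [0,[0,-0.3,0],[0,0,0]]
    - [0,[0,-0.3,0],[0,0,0]]

```text
time_s: 7.67
tool_pos: [0.5395, -0.1835, 0.0978]
tool_rot: [178.7, 0.1, 165.6]
force: [2.7, 8.2, 2.0]
grip_width: 0.0196
```

```bash
python3 -c "
from h import *
go([.5378,-.1853,.0965],165.4)"
```

```text
pos [ 0.5395 -0.1835  0.0978] [1.7871e+02 5.0000e-02 1.6557e+02] w 0.0196 F [2.7 8.2 2. ] q [-17.  15.  39. 103. -11.  66. 101.] t 7.6667
shift cm [ 0.12 -0.22  0.12] turn [1.29 0.05 0.17]
```

The jaw has stopped against the tail stop: force is up to 8 N with no motion. I release in place, then rise.

Request:
servo_tool:
  plan:
    - [0,[0,-0.3,0],[1,0,0]]
    - [0.83,[0,0,0],[0.3,0,0]]
    - [0.83,[0,0,0],[0,0,0]]
    - [0.83,[0,0,0],[0,0,0]]
    - [0.83,[0,0,0],[0,0,0]]
    - [0.83,[0,0,0],[0,0,0]]
    - [0.83,[0,0,0],[0,0,0]]
    - [0.83,[0,0,0],[0,0,0]]
    - [0.83,[0,0,0],[0,0,0]]
    - [0.83,[0,0,0],[0,0,0]]

```text
time_s: 8.5
tool_pos: [0.5346, -0.1927, 0.0973]
tool_rot: [-179.7, -0.2, 165.2]
force: [0.1, 0.2, -0.7]
grip_width: 0.0688
```

```bash
python3 -c "
from h import *
go([.5378,-.1853,.2],165.4)"
```

```text
pos [ 0.5346 -0.1927  0.0973] [-179.71   -0.2   165.25] w 0.0688 F [ 0.1  0.2 -0.7] q [-17.  15.  39. 103. -10.  66. 100.] t 8.5
shift cm [ -0.09   0.75 -10.28] turn [-0.28 -0.2  -0.15]
```

Request:
servo_tool:
  plan:
    - [0.83,[0,0,-1.5],[0,0,0]]
    - [0.83,[0,0,-2.5],[0,0,0]]
    - [0.83,[0,0,-3],[0,0,0]]
    - [0.83,[0,0,-3],[0,0,0]]
    - [1,[0,3,-1],[0,0,0]]
    - [1,[0,3.5,0],[0,0,0]]
    - [1,[0,3.5,0],[0,0,0]]
    - [1,[0,3.5,0],[0,0,0]]
    - [1,[0,3,0],[0,0,0]]
    - [1,[0,0,0],[0,0,7]]
    - [1,[0,0,0],[0,0,7]]
    - [1,[0,0,0],[0,0,7]]
    - [1,[0,0,0],[0,0,7]]
    - [1,[0,0,0],[0,0,7]]
    - [1,[0,0,0],[0,0,7]]
    - [1,[0,0,0],[0,0,7]]
    - [1,[0,0,0],[0,0,7]]
    - [1,[0,0,0],[0,0,7]]
    - [1,[0,0,0],[0,0,7]]

```text
time_s: 10.08
tool_pos: [0.578, -0.0158, 0.2117]
tool_rot: [-179.6, -0.3, 93.3]
force: [0.2, 0.5, 0.7]
grip_width: 0.0869
```

```bash
python3 -c "
from h import *
go([.5915,.0215,.16],75.4)"
```

```text
pos [ 0.578  -0.0158  0.2117] [-179.65   -0.29   93.33] w 0.0869 F [0.2 0.5 0.7] q [-36.  11.  41.  93.  -7.  79.   9.] t 10.0833
shift cm [3.62 1.59 5.18] turn [-0.4  -0.23 17.94]
```

Request:
servo_tool:
  plan:
    - [1,[0,0,0],[-0.3,-0.2,6]]
    - [1,[0,0,0],[0,0,6]]
    - [1,[0,0,0],[0,0,3.5]]
    - [1,[0,0,0],[0,0,0]]
    - [1,[0,0,0],[0,0,0]]

```text
time_s: 10.5
tool_pos: [0.5776, -0.0136, 0.2114]
tool_rot: [-179.9, -0.1, 77.0]
force: [-0.4, 0.6, -0.1]
grip_width: 0.0869
```

```bash
python3 -c "
from h import *
go([.5915,.0215,.16],75.4)
c=cam('side'); a=c['image'][170:370,225:335]
t=cam('top'); b=t['image'][150:260,230:410]
up=lambda i,k:cv2.resize(i,None,fx=k,fy=k,interpolation=cv2.INTER_CUBIC)
a=up(a,2.5);b=up(b,2.8); b=cv2.copyMakeBorder(b,0,500-b.shape[0],0,0,0); cv2.imwrite('pics/j.png',np.hstack([a,b]))"
```

```text
pos [ 0.5776 -0.0136  0.2114] [-1.7985e+02 -1.2000e-01  7.7020e+01] w 0.0869 F [-0.4  0.6 -0.1] q [-38.  11.  42.  94.  -8.  79.  -8.] t 10.5
shift cm [3.73 0.58 5.15] turn [-0.15 -0.11  1.62]
```

View pics/j.png

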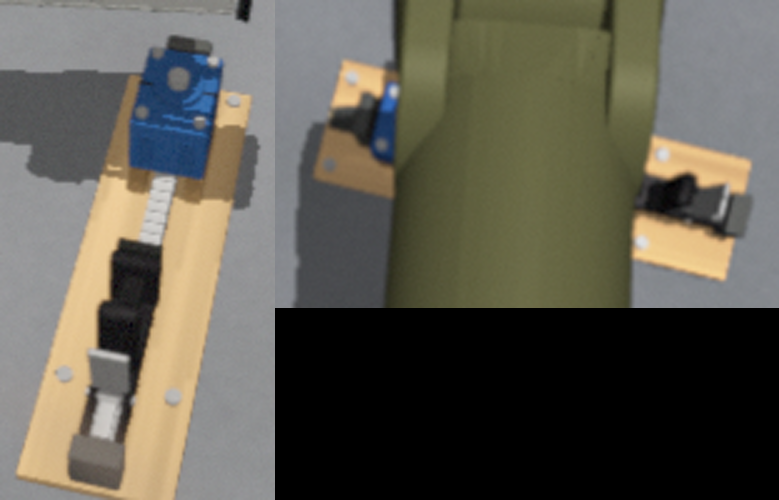

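The side view shows the jaw against the tail block (95,440 in the crop) and the case upright and unmoved on its bearers (178,95). Now the case grasp.

Request:
servo_tool:
  plan:
    - [1,[0.9,0.1,1],[0,0,1.2]]
    - [1,[0.9,0.15,1],[0,0,0]]
    - [1,[0.9,0.15,1],[0,0,0]]
    - [1,[0.5,0.1,1],[0,0,0]]
    - [1,[0,0,0],[0,0,0]]
    - [1,[0,0,0],[0,0,0]]

```text
time_s: 11.1
tool_pos: [0.591, 0.0184, 0.1683]
tool_rot: [-179.8, -0.1, 76.1]
force: [-0.7, 0.4, 0.5]
grip_width: 0.0872
```

```bash
python3 -c "
from h import *
go([.5915,.0215,.071],75.4)"
```

```text
pos [0.591  0.0184 0.1683] [-1.7984e+02 -1.1000e-01  7.6130e+01] w 0.0872 F [-0.7  0.4  0.5] q [-39.  14.  41.  95. -10.  74. -10.] t 11.1
shift cm [0.29 0.   9.73] turn [-0.16 -0.11  0.73]
```

Request:
servo_tool:
  plan:
    - [1,[0.25,0,0.8],[-0.1,-0.1,0.6]]
    - [1,[0,0,1],[0,0,0]]
    - [1,[0,0,1],[0,0,0]]
    - [1,[0,0,1],[0,0,0]]
    - [1,[0,0,1],[0,0,0]]
    - [1,[0,0,1],[0,0,0]]
    - [1,[0,0,1],[0,0,0]]
    - [1,[0,0,1],[0,0,0]]
    - [1,[0,0,0.8],[0,0,0]]
    - [1,[0,0,0.4],[0,0,0]]
    - [1,[0,0,0],[0,0,0]]
    - [1,[0,0,0],[0,0,0]]

```text
time_s: 12.1
tool_pos: [0.5901, 0.0188, 0.0674]
tool_rot: [-179.8, 0.1, 75.4]
force: [-1.0, -0.2, -0.5]
grip_width: 0.0872
```

```bash
python3 -c "
from h import *
go([.5915,.0215,.071],75.4)"
```

```text
pos [0.5901 0.0188 0.0674] [-1.7983e+02  1.3000e-01  7.5360e+01] w 0.0872 F [-1.  -0.2 -0.5] q [-37.  20.  40. 102. -14.  64.  -8.] t 12.1
shift cm [ 0.29  0.06 -0.36] turn [-0.17  0.13 -0.04]
```

Request:
servo_tool:
  plan:
    - [1,[0.25,0.05,-0.25],[-0.1,0.1,0]]
    - [0.7,[0,0,0],[0,0,0]]
    - [0.6,[0,0,0],[0,0,0]]
    - [0.6,[0,0,0],[0,0,0]]
    - [0.5,[0,0,0],[0,0,0]]
    - [0.4,[0,0,0],[0,0,0]]
    - [0.4,[0,0,0],[0,0,0]]
    - [0.4,[0,0,0],[0,0,0]]
  force: 25

```text
time_s: 12.77
tool_pos: [0.5928, 0.022, 0.0727]
tool_rot: [179.9, -0.1, 75.4]
force: [-1.4, -0.1, -0.8]
grip_width: 0.0595
```

```bash
python3 -c "
from h import *
go([.5915,.0215,.071],75.4)"
```

```text
pos [0.5928 0.022  0.0727] [ 1.7989e+02 -1.2000e-01  7.5390e+01] w 0.0595 F [-1.4 -0.1 -0.8] q [-38.  19.  40. 101. -14.  64.  -8.] t 12.7667
shift cm [-0.08 -0.12  0.17] turn [ 0.11 -0.12 -0.01]
```

Request:
servo_tool:
  plan:
    - [0.3,[0,0,0],[0,0,0]]
    - [0.3,[0,0,0],[0,0,0]]
    - [0.3,[-0.1,0,-0.4],[0,0,0]]
    - [0.3,[-0.1,0,-0.6],[0,0,0]]
    - [0.3,[0,0,-0.8],[0,0,0]]
    - [0.3,[0,0,-1],[0,0,0]]
    - [0.3,[0,0,-1],[0,0,0]]
    - [0.3,[0,0,-1.5],[0,0,0]]
    - [0.3,[0,0,-1.5],[0,0,0]]
    - [0.3,[0,0,-1.5],[0,0,0]]
    - [0.3,[0,0,-1.5],[0,0,0]]
    - [0.3,[0,0,-1],[0,0,0]]
    - [0.3,[0,0,0],[0,0,0]]
    - [0.3,[0,0,0],[0,0,0]]
  force: 40

```text
time_s: 13.93
tool_pos: [0.5886, 0.0186, 0.1877]
tool_rot: [-179.8, 0.0, 75.3]
force: [-0.5, 0.2, -6.5]
grip_width: 0.0594
```

```bash
python3 - <<'E'
from h import *
# tray fit: rim outer corners, both cams
o=cam('top'); s=cam('side')
go([.465,.305,.2],-5)
for c,box in((o,(120,155,225,300)),):
    g=cv2.cvtColor(c["image"],cv2.COLOR_BGR2GRAY); x0,y0,x1,y1=box
    cv2.imwrite("pics/tr.png",np.hstack([cv2.resize(g[y0:y1,x0:x1],None,fx=4,fy=4,interpolation=cv2.INTER_CUBIC),cv2.resize(cv2.cvtColor(s["image"],cv2.COLOR_BGR2GRAY)[110:182,195:330],(378,580//2+0)).repeat(2,0)[:580]]))
E
```

```text
pos [0.5883 0.0185 0.187 ] [-1.7971e+02  8.0000e-02  7.5280e+01] w 0.0596 F [ 0.  -0.5 -6.3] q [-40.  13.  41.  94.  -9.  76. -12.] t 14.0333
shift cm [ 24.57 -19.21  -1.24] turn [-0.18  0.26 80.28]
```

View pics/tr.png

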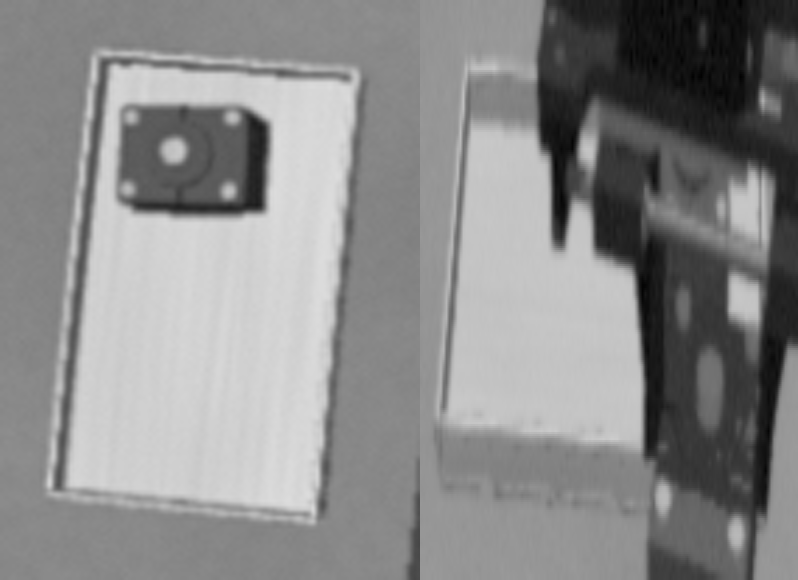

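The case is held: the load is 6.3 N and the width 59.5 mm. The top crop shows the tray rim corners at (95,50), (362,68), (316,522) and (48,492), and the finished case stub at (173,151).

```bash
python3 - <<'E'
from h import *
t=cam('top')
C=np.array([(95,50),(362,68),(316,522),(48,492)])/4+[120,155]
P=back(t,C-.4,.028)[:,:2]; c=P.mean(0); d=(P[0]+P[1]-P[2]-P[3]); u=d/np.hypot(*d)
print(P.round(4),"c",c,"yaw",np.degrees(np.arctan2(u[1],u[0])),"L",np.hypot(*d)/2,"W",np.hypot(*(P[0]-P[1])),np.hypot(*(P[2]-P[3])))
S=back(t,np.array([[173,151]])/4+[120,155]-.4,.082)[0,:2]; print("done",S,"rel tray",(S-c)@u,(S-c)@[-u[1],u[0]])
F=c-.068*u; print("free",F); 
for y in(-u_ for u_ in(0,)): pass
go([*F,.2],np.degrees(np.arctan2(u[1],u[0])))
E
```

```text
[[0.6784 0.3737]
 [0.6639 0.2038]
 [0.3863 0.2304]
 [0.4035 0.398 ]] c [0.53302645 0.30147576] yaw -5.251926478660494 L 0.27734860583234205 W 0.17050144854733204 0.16846706418190674
done [0.605911   0.30566565] rel tray 0.07219504631165553 0.010843795667972417
free [0.46531192 0.30770015]
pos [0.5879 0.0186 0.1864] [-1.7965e+02  1.1000e-01  7.5280e+01] w 0.0593 F [ 0.5  0.7 -6.7] q [-40.  13.  41.  94.  -9.  77. -12.] t 14.0833
shift cm [ 24.85 -19.2   -1.29] turn [-0.21  0.33 80.54]
```

Request:
servo_tool:
  plan:
    - [0.3,[1,-0.6,-0.3],[0,0,-0.5]]
    - [0.3,[2,-1.3,0],[0,0,-1]]
    - [0.3,[2.4,-1.6,0],[0,0,-1]]
    - [0.3,[2.4,-1.6,0],[0,0,-1]]
    - [0.3,[2.4,-1.6,0],[0,0,-1]]
    - [0.3,[2.4,-1.6,0],[0,0,-1]]
    - [0.3,[2.4,-1.6,0],[0,0,-1]]
    - [0.3,[2.4,-1.6,0],[0,0,-1]]
    - [0.3,[2.4,-1.6,0],[0,0,-1]]
    - [0.3,[2,-1.3,0],[0,0,-0.5]]
    - [0.3,[1,-0.7,0],[0,0,0]]
    - [0.3,[0.4,-0.3,0],[0,0,0]]
    - [0.3,[0,0,0],[0,0,0]]
    - [0.3,[0,0,0],[0,0,0]]

```text
time_s: 15.25
tool_pos: [0.458, 0.2906, 0.1795]
tool_rot: [-178.6, 0.7, 85.1]
force: [0.6, -0.6, -7.0]
grip_width: 0.0593
```

```bash
python3 -c "
from h import *
go([.465,.306,.027],84.8)"
```

```text
pos [0.458  0.2906 0.1795] [-178.62    0.67   85.13] w 0.0593 F [ 0.6 -0.6 -7. ] q [-61.   7.  29.  99.  -4.  76. -37.] t 15.25
shift cm [ 1.78  0.93 15.21] turn [-1.38  0.68  0.32]
```

Request:
servo_tool:
  plan:
    - [0.3,[0.8,0.4,0.5],[-0.7,0.4,0.2]]
    - [0.3,[0.7,0.4,1],[-0.4,0.2,0]]
    - [0.3,[0,0,1.5],[0,0,0]]
    - [0.3,[0,0,1.5],[0,0,0]]
    - [0.3,[0,0,1.5],[0,0,0]]
    - [0.3,[0,0,1.5],[0,0,0]]
    - [0.3,[0,0,1.5],[0,0,0]]
    - [0.3,[0,0,1],[0,0,0]]
    - [0.3,[0,0,0.5],[0,0,0]]
    - [0.3,[0,0,0],[0,0,0]]
    - [0.3,[0,0,0],[0,0,0]]

```text
time_s: 16.17
tool_pos: [0.4794, 0.2943, 0.0679]
tool_rot: [179.6, 0.1, 83.5]
force: [-0.5, -0.8, -7.1]
grip_width: 0.0591
```

```bash
python3 -c "
from h import *
go([.465,.306,.027],84.8)"
```

```text
pos [0.4794 0.2943 0.0679] [1.7956e+02 9.0000e-02 8.3500e+01] w 0.0591 F [-0.5 -0.8 -7.1] q [-59.  14.  28. 106.  -7.  62. -35.] t 16.1667
shift cm [ 1.01 -1.59  4.08] turn [ 0.44  0.1  -1.3 ]
```

Request:
servo_tool:
  plan:
    - [0.3,[0.5,-0.7,0],[0.3,0,-0.8]]
    - [0.3,[0.2,-0.4,0.3],[0,0,-0.3]]
    - [0.3,[0,0,0.5],[0,0,0]]
    - [0.3,[0,0,0.5],[0,0,0]]
    - [0.3,[0,0,0.5],[0,0,0]]
    - [0.3,[0,0,0],[0,0,0]]
    - [0.3,[0,0,0],[0,0,0]]

```text
time_s: 16.75
tool_pos: [0.4701, 0.3058, 0.0515]
tool_rot: [179.6, -0.2, 84.8]
force: [-0.1, 1.1, -5.8]
grip_width: 0.0591
```

```bash
python3 -c "
from h import *
go([.465,.306,.027],84.8)"
```

```text
pos [0.4701 0.3058 0.0515] [179.65  -0.21  84.78] w 0.0591 F [-0.1  1.1 -5.8] q [-60.  15.  28. 107.  -8.  60. -35.] t 16.75
shift cm [-0.04 -0.53  2.45] turn [ 0.35 -0.21 -0.02]
```

Request:
servo_tool:
  plan:
    - [0.3,[0,-0.4,0.4],[0.3,-0.2,0]]
    - [0.3,[0,0,0.5],[0,0,0]]
    - [0.3,[0,0,0.5],[0,0,0]]
    - [0.3,[0,0,0.3],[0,0,0]]
    - [0.3,[0,0,0.2],[0,0,0]]
    - [0.3,[0,0,0],[0,0,0]]
    - [0.3,[0,0,0],[0,0,0]]

```text
time_s: 17.33
tool_pos: [0.4659, 0.3057, 0.03]
tool_rot: [180.0, 0.1, 84.7]
force: [0.2, 0.5, -6.4]
grip_width: 0.0595
```

```bash
python3 -c "
from h import *
go([.465,.306,.027],84.8)"
```

```text
pos [0.4659 0.3057 0.03  ] [1.7999e+02 5.0000e-02 8.4750e+01] w 0.0595 F [ 0.2  0.5 -6.4] q [-60.  16.  27. 108.  -9.  58. -34.] t 17.3333
shift cm [ 0.02 -0.09  0.3 ] turn [ 0.01  0.05 -0.05]
```

About 3 mm to go. I lower in 1 mm steps and watch for the load to come off.

Request:
servo_tool:
  plan:
    - [0.3,[0,0,0.1],[0,0,0]]
    - [0.3,[0,0,0.1],[0,0,0]]
    - [0.3,[0,0,0.1],[0,0,0]]

```text
time_s: 17.58
tool_pos: [0.4665, 0.3059, 0.0274]
tool_rot: [179.9, 0.0, 84.7]
force: [-0.1, 0.2, -7.1]
grip_width: 0.0596
```

Request:
servo_tool:
  plan:
    - [0.3,[0,0,0.1],[0,0,0]]
    - [0.3,[0,0,0.1],[0,0,0]]

```text
time_s: 17.75
tool_pos: [0.4666, 0.306, 0.0267]
tool_rot: [180.0, -0.0, 84.7]
force: [-5.0, -2.7, 6.9]
grip_width: 0.0594
```

The case is on the floor: the force has gone from -7 to +7 N at the expected height. Release.

Request:
servo_tool:
  plan:
    - [0.3,[0,0,0],[0,0,0]]
    - [0.75,[0,0,0],[0,0,0]]
    - [0.8,[0,0,0],[0,0,0]]
    - [0.85,[0,0,0],[0,0,0]]
    - [0.85,[0,0,0],[0,0,0]]
    - [0.85,[0,0,0],[0,0,0]]
    - [0.85,[0,0,0],[0,0,0]]

```text
time_s: 18.33
tool_pos: [0.4713, 0.3094, 0.0308]
tool_rot: [179.5, -0.5, 84.7]
force: [-1.3, -0.5, 0.1]
grip_width: 0.0734
```

```bash
python3 -c "
from h import *
go([.466,.306,.2],84.8)"
```

```text
pos [0.4713 0.3094 0.0308] [179.49  -0.49  84.73] w 0.0734 F [-1.3 -0.5  0.1] q [-60.  16.  27. 108.  -9.  57. -34.] t 18.3333
shift cm [ -0.24  -0.35 -16.93] turn [ 0.51 -0.49 -0.07]
```

Request:
servo_tool:
  plan:
    - [0.85,[-0.1,-0.25,0],[0,0,0]]
    - [0.85,[0,0,-0.4],[0,0,0]]
    - [0.85,[0,0,-0.8],[0,0,0]]
    - [0.85,[0,0,-1.2],[0,0,0]]
    - [0.85,[0,0,-2],[0,0,0]]
    - [0.85,[0,0,-2.5],[0,0,0]]
    - [0.85,[0,0,-3],[0,0,0]]
    - [0.85,[0,0,-3],[0,0,0]]
    - [0.85,[0,0,-3],[0,0,0]]
    - [0.85,[2,-1,-1],[0,0,0]]
    - [0.85,[3,-2,0],[0,0,0]]
    - [0.85,[3,-2,0],[0,0,0]]
    - [0.85,[3,-2,0],[0,0,0]]
    - [0.85,[3,-2,0],[0,0,0]]
    - [0.85,[3,-2,0],[0,0,0]]
    - [0.85,[3,-2,0],[0,0,0]]
    - [0.85,[3,-2,0],[0,0,0]]
    - [0.85,[2,-2,0],[0,0,0]]
    - [0.85,[0,0,0],[0,0,0]]
    - [0.85,[0,0,0],[0,0,0]]

```text
time_s: 20.0
tool_pos: [0.3208, 0.5822, 0.2352]
tool_rot: [178.8, -1.7, 84.0]
force: [1.7, -0.7, 0.1]
grip_width: 0.0741
```

```bash
python3 -c "
from h import *
go([.205,.617,.2],84.8)
s=cam('side');t=cam('top')
a=cv2.resize(s['image'][100:370,190:430],None,fx=1.6,fy=1.6); b=cv2.resize(t['image'][80:300,120:410],None,fx=1.35,fy=1.35)
b=cv2.copyMakeBorder(b,0,a.shape[0]-b.shape[0],0,0,0); cv2.imwrite('pics/f.png',np.hstack([a,b])); print(a.shape,b.shape)"
```

```text
pos [0.3208 0.5822 0.2352] [178.82  -1.71  83.97] w 0.0741 F [ 1.7 -0.7  0.1] q [-78.  18.  18.  80.  -5.  81. -66.] t 20.0
shift cm [  2.14 -11.95   3.34] turn [ 1.19 -1.7  -0.85]
(432, 384, 3) (432, 392, 3)
```

View pics/f.png

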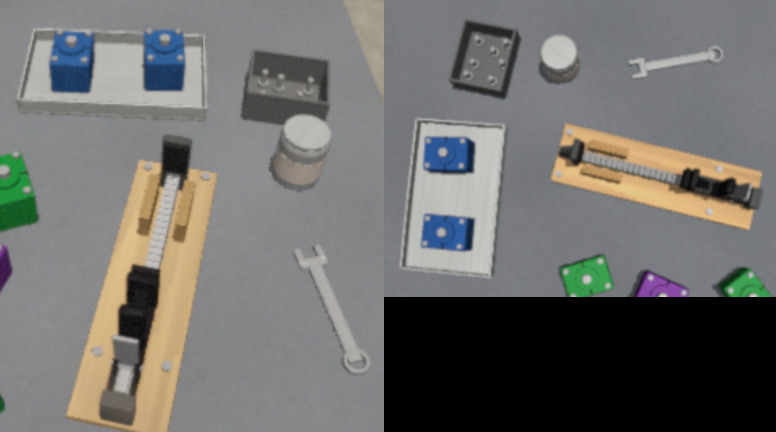

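The case stands upright in the tray's free half (side crop 72,60; top crop 445,232), beside the undisturbed finished case. The jaw is at the tail stop, and the spanner, tin and bin are unmoved. Handing in.

```bash
python3 -c "
from h import *
t=cam('top'); print('placed',back(t,np.array([[441.5-384,232]])/1.35+[120,80],.082),'done',back(t,np.array([[442.5-384,152]])/1.35+[120,80],.082))
print(env.sign_off())"
```

```text
placed [[0.46702828 0.30398546 0.082     ]] done [[0.60532108 0.30449109 0.082     ]]
the job is handed in; nothing more can be done
None
```

The job is done and handed in at about 20 s of the 50 s allowed. No verdict was reported.

I squeezed the pawl lever against the grip post until the fingers stopped at 19.5 mm. I then held it there while the jaw slid to the tail. The slide took about 3.4 N of drag, and at the tail the jaw stopped with the force rising to 8 N. Only after that did I release the lever, grip the blue case across its free sides, lift it out and lower it onto the tray floor.

**Last checks**
- **Placed case:** it stands upright at about (0.467, 0.304), within about 4 mm of the middle of the free half. It touched down at the expected height before I opened the gripper, with about 7 N of contact force.
- **Finished case:** it measured (0.605, 0.304), against (0.606, 0.306) before, which is within measuring error.
- **Other items:** the spanner, tin and bolt bin look unmoved in the final picture.

**Disagreements**
- **Squeeze width:** the closed width read 19.5 mm against the stated "about 22 mm". It stayed constant throughout the slide.
- **Jaw travel:** it came out at about 98 mm against 100 mm, within the 2 mm calibration error. I take the rise in force, and the picture of the jaw against the block, as proof that it reached the stop.
- **Tool drift:** the tool overshot some short moves and drifted several millimetres during the squeeze and on both releases. I corrected this each time except after the lever release, where I simply rose clear, and saw no contact from it.

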